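# Fit the splined perch into the sprung play stand

### The arm

A 6-joint arm with a two-finger parallel gripper is mounted at the origin on the work surface. World frame = base frame: x ahead of the robot, y to its left, z up, the work surface at z = 0. Lengths are in m, angles in rad, forces in N, time in s.
With the tool pointing down it reaches from about 0.275 to 0.75 m from the base axis. Payload 10.2 kg.
Tool frame: the origin (TCP) lies midway between the tips of the shut fingers; the grasp point (between the pads) lies 19 mm behind it; z points along the fingers, x is the direction in which the jaws open and shut, and the axes are right-handed (so a half turn about z gives the same grasp; the last joint's range is limited). The gripper opens to 88 mm and grips with 3 to 60 N. Pads are 18 mm wide; open, the fingers measure 123 mm over their backs; the gripper's body (75 mm by 187 mm) begins 45 mm behind the grasp point.
Start: joints at [1.071, 0.313, 1.498, -0, 1.331, -0.223], TCP at [0.143, 0.505, 0.239] pointing down, gripper open.
Joint ranges: [-2.94, 2.94], [-0.97, 2.17], [0.19, 2.56], [-1.23, 4.37], [0.02, 3.11], [-2.88, 2.88]. Speed limits (rad/s): [2.39, 2.39, 3.01, 3.14, 3.14, 3.14].

### API

Orientations are given as a 3x3 rotation matrix whose columns are the frame's x, y, z axes.
In Python, from rig import manip gives the robot as it stands.
- The arm moves only by the tool step_arm, never from a script. Its argument "increments" is a list of rows, each a list of 2 entries, a list of its own where there are three numbers: the shift along the tool's x, y, z in mm, then the turn about the tool's z in degrees. In form: [[[tx, ty, tz], spin], ...]. A call has 1 to 10 rows; each row is the pose to reach, as a shift and turn from the pose measured when the call began, along the tool's axes at that moment; what a row does not reach only later rows make up. A row lasts 1/10 s, in which the tool goes at most 50 mm and 8.59 degrees, less where a joint would pass 70% of its speed; a pose out of reach is approached as far as the arm can. A call with a gripper value outside its range is refused whole. "hand" is the opening in per cent of the stroke, from 0 (shut) to 100 (fully open), set as the call begins (left out, the last holds). The fingers move at their own pace and stop on an object; the grip force is fixed at half the most. Time passes only in rows, so rows that repeat a pose let the fingers close. It gives the time, the measured TCP pose, the force and the opening at its end, in the units of the state.
- manip.observe(): the state, without advancing time (a new reading comes with each control period).
- manip.get_image(name): name is "scene" or "top"; returns (picture, depth): 384x512x3 uint8, red, green, blue; 384x512 float32, m along the optical axis (not along the pixel's ray), 0 where there is no reading.
- manip.camera_model(name): a dict with "fx", "fy", "cx", "cy" (pixels), "D" ([k1, k2, p1, p2, k3] as OpenCV has them; the pictures are not rectified), "R" (3x3) and "t" (3): a world point X has camera coordinates R X + t. Camera axes: x right, y down, z forward; pixel columns grow to the right and rows downward; lengths in m; the calibration is good to about 2 mm. A picture is of the moment at which its call begins. camera_model takes no time and is no camera call.
- manip.sign_off(): hands the job in, once; it reports no verdict.
The state is a dict: "time": time; "joint_pos": joint angles; "joint_vel": joint speeds; "tau": joint torques, N m; "tcp_pos": TCP position; "ee_rot": TCP orientation; "contact_force": force on the tool from outside, world axes, zero at the start; "ft_torque": the same for the moment, N m; "finger_gap": opening from 0.0 (shut) to 1.0 (fully open).
Only numpy, scipy, OpenCV 4.12 (cv2) and the standard library are available. Lean on these libraries where they do the work, as an engineer would, in place of code of your own. Each camera call takes 0.05 s, during which the arm holds its last target.

### The job

Take the steel cup off the play stand's socket and stand it upright in the grey tray. Then lift the T-shaped perch out of the rack, turn it until its four splines match the cross-shaped socket, slide it in and press it fully home against the spring, its round shoulder flush on the collar. Finish while still gripping the perch and keeping it pressed home (it springs up if let go), and leave everything else where it stands.

Things in the scene. Friction and masses are not known exactly. Their poses are not given: they have to be found in the camera images.
- cup: Open stainless cup, 52 mm across at the rim, 48 mm at the base, 55 mm high, wall 3 mm, about 120 g, standing upright on the collar of the stand and covering the socket. Origin: centre of its underside, z up its axis.
- tray: Shallow grey plastic tray fixed on the table, 150 x 150 mm outside, walls 5 mm thick and 15 mm high, inner floor 5 mm above the table. Origin: centre of its underside, x and y along its sides. It is to the robot's left or right, the rack on the other side.
- stand: Wooden play stand fixed on the table: foot board 150 x 150 x 20 mm with a square collar block 82 x 82 x 50 mm on its centre, top face 70 mm above the table, with a cross-shaped socket open at the top (see socket). Origin: centre of the board's underside.
- socket (a point): Centre of the socket's mouth, in the plane of the collar's top face; z up. The vertical socket is a cross of two slots 39 mm long and 11 mm wide, one along x, one along y of this frame and of the stand. The cup covers it at first.
- plunger (a joint): Travel in m of the steel spring floor inside the socket: 0 = up, its top 30 mm below the mouth; grows as it is pressed down, 0.010 with the perch home, stop at 0.012. Pushes up with 4 N at 0, 9 N at 0.010 (500 N/m).
- perch: T-shaped wooden perch, about 160 g, upright in one of the rack's two wells, at any turn. Origin: centre of its foot's underside, z up. Foot, 0 to 40 mm up: cross of four splines, bars 36 x 8 mm along the perch's x and y, lowest 6 mm stepped in to 31 x 4 mm; it fits the socket at any of four quarter turns. Post 20 mm across from 48 to 90 mm. Crossbar along its x.
- shoulder (a point): Centre of the underside of the perch's round shoulder (48 mm across, 8 mm thick), 40 mm above the perch's origin; it meets socket when the perch is home.
- grip (a point): Centre of the perch's grip block, 109 mm above its origin; axes as the perch. The block is 30 (x) x 24 (y) x 38 mm high; a 16 mm dowel sticks out 50 mm on either side along x (130 mm overall), so grip the block across y from above.
- rack: Wooden rack block fixed on the table, 200 (x) x 80 (y) x 30 mm high, with two round wells 41 mm across and 20 mm deep (floor 10 mm above the table), centred 60 mm to either side of the middle along the rack's x. Origin: centre of its underside.
- spare: Short wooden peg with the same foot and shoulder and a 28 mm ball on top, 82 mm high, in the rack's other well. Leave alone. Origin: centre of its foot's underside.
- ring: Flat wooden ring 60 mm across, 14 mm high, lying near the robot. Leave alone. Origin: underside centre.
- bell: Small brass bell 42 mm across, 46 mm high, near the robot. Leave alone. Origin: underside centre.
- spool: Wooden spool 44 mm across, 45 mm high. Leave alone. Origin: underside centre.
- dish: Small white bowl 68 mm across, 30 mm high. Leave alone. Origin: underside centre.
- jar: Amber glass jar 72 mm across, 110 mm high, at the back. Leave alone. Origin: underside centre.
- brush: Hand brush 170 mm long lying at the back. Leave alone. Origin: underside centre.
Mind the look-alikes: they are no part of the job. Leave any green look-alike of the perch alone. Leave any red look-alike of the stand alone.

How it is judged:
On the way, in this order (a step that is already met when the one before it is completed fails the run):
1. the cup stands upright and released in the tray (x of cup in the frame of tray between -0.055 and 0.055 m and y of cup in the frame of tray between -0.055 and 0.055 m and z of cup in the frame of tray between 0 and 0.01 m and angle between cup's own z axis and vertical below 0.15 rad and contact force between cup and the arm below 0.1 N and contact force between cup and the fingers below 0.1 N), for 0.2 s.
2. the perch's splines are in the socket, down on the spring floor (horizontal distance between shoulder and socket below 0.004 m and angle between perch's own z axis and vertical below 0.1 rad and (angle between the x axis of perch and the x axis of stand, either way round below 0.18 rad or angle between the x axis of perch and the y axis of stand, either way round below 0.18 rad) and z of shoulder in the frame of socket below 0.013 m), for 0.1 s.
At the end, for the whole second after the job is handed in: The perch is in the socket, upright within 0.1 rad, centred within 4 mm, its shoulder within 2.5 mm of the collar top, the spring floor pressed down more than 7.2 mm, the fingers still gripping the perch (over 2 N); the cup stands upright in the tray, touched by nothing of the robot (all of step 1 and horizontal distance between shoulder and socket below 0.004 m and angle between perch's own z axis and vertical below 0.1 rad and (angle between the x axis of perch and the x axis of stand, either way round below 0.18 rad or angle between the x axis of perch and the y axis of stand, either way round below 0.18 rad) and z of shoulder in the frame of socket between -0.003 and 0.0025 m and value of joint plunger above 0.0072 m and contact force between perch and the fingers above 2 N); the arm keeps its last pose, push and grip.
It fails at once if the ball-topped peg is moved more than 30 mm (distance of spare from where it was at the start of the episode above 0.03 m).
It fails at once if another bystander (ring, bell, spool, dish, jar, brush) is moved more than 30 mm (distance of any of ring, bell, spool, dish, jar, brush from where it was at the start of the episode above 0.03 m).
It also fails if it takes over 64 s, if anything falls off the work surface, if the arm or the gripper's body presses on something with over 40 N, if the wrist force passes 120 N, or if a joint passes its speed limit or range.

## Working session

There is one attempt and no reset: what is moved stays moved. The work goes in short steps, Python scripts to look and compute and a tool call to move; the robot and the scene stay as the last step left them, time stands still between calls to the robot, and variables do not carry over. Pictures are saved under pics/ and viewed, and the job is handed in when it is done.

Besides the shell and the picture viewer there is one more tool, called as name([rows], argument=value, ...), one row to a line, values as JSON. step_arm: Moves the arm, as the interface text tells. Its arguments: {"type":"object","properties":{"increments":{"type":"array","items":{"type":"array"}},"hand":{"type":"number"}},"required":["increments"]}

```bash
ls; mkdir -p pics
python3 - <<'E'
from rig import manip
import cv2,numpy as np
for n in("scene","top"):
    p,d=manip.get_image(n); cv2.imwrite(f"pics/{n}0.png",p[:,:,::-1]); np.save(f"{n}0.npy",d);np.save(f"{n}0_rgb.npy",p)
    print(manip.camera_model(n),(d==0).mean())
print(manip.observe())
E
```

```text
pics
{'fx': 361.2764708295484, 'fy': 361.2764708295484, 'cx': 251.91661103962684, 'cy': 188.94685797291157, 'D': array([-0.00840425,  0.        ,  0.        ,  0.        ,  0.        ]), 'R': array([[-0.09547524,  0.9954281 , -0.0027155 ],
       [ 0.81589863,  0.07669253, -0.57308611],
       [-0.57025775, -0.05693111, -0.81949066]]), 't': array([ 0.0361194 , -0.36017366,  1.20303993])} 0.004145304361979167
{'fx': 439.30961458952436, 'fy': 439.30961458952436, 'cx': 257.42304008042106, 'cy': 188.3788988007552, 'D': array([-0.12013663,  0.        ,  0.        ,  0.        ,  0.        ]), 'R': array([[-0.01412395, -0.99988545,  0.00544129],
       [-0.99368629,  0.01343023, -0.11138756],
       [ 0.11130172, -0.00698017, -0.99376215]]), 't': array([0.02166243, 0.54604699, 1.11171491])} 0.004185994466145833
{'time': 0.1, 'joint_pos': array([ 1.07060309e+00,  3.13366970e-01,  1.49833544e+00, -1.13823011e-05,
        1.33101832e+00, -2.23407479e-01]), 'joint_vel': array([ 0.00144618, -0.0016816 , -0.00488899,  0.00147928,  0.00074691,
       -0.0009974 ]), 'tau': array([ 1.76623966e-03, -4.02809894e+01, -2.52643758e+01,  6.95318892e-02,
        3.42260313e-02, -7.17405987e-05]), 'tcp_pos': array([0.14337523, 0.5048166 , 0.23824182]), 'ee_rot': array([[ 2.73262265e-01,  9.61939422e-01, -5.31316201e-04],
       [ 9.61938937e-01, -2.73262677e-01, -9.95175408e-04],
       [-1.10248734e-03, -2.39149856e-04, -9.99999364e-01]]), 'contact_force': array([ 0.13935764, -0.44661898, -0.45336165]), 'ft_torque': array([-0.04621324, -0.02059707, -0.03742967]), 'finger_gap': 0.9992733267635759}
```

View pics/scene0.png

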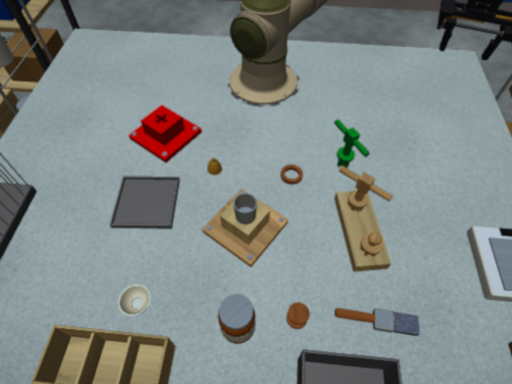

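View pics/top0.png

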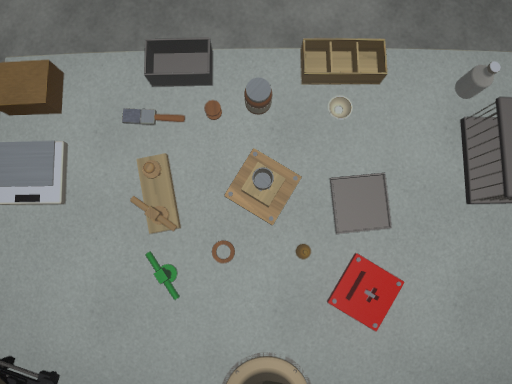

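The top view shows the stand at (263,185) with the cup on it, the tray at (360,203), and the rack at (158,193). The perch is at about (155,213), with the green look-alike at (163,272). I'll measure these next.

```bash
cat > h.py <<'E'
from rig import manip
import cv2,numpy as np
def rays(n,uv):
    c=manip.camera_model(n);K=np.array([[c['fx'],0,c['cx']],[0,c['fy'],c['cy']],[0,0,1]])
    q=cv2.undistortPoints(np.float64(uv).reshape(-1,1,2),K,np.float64(c['D'])).reshape(-1,2)
    d=np.c_[q,np.ones(len(q))]; R=np.array(c['R']);t=np.array(c['t'])
    return -R.T@t, d@R   # origin, world dirs with unit optical depth
def onplane(n,uv,z):
    o,d=rays(n,uv); return o+d*((z-o[2])/d[:,2])[:,None]
def cloud(n,d):
    h,w=d.shape; u,v=np.meshgrid(np.arange(w),np.arange(h))
    o,r=rays(n,np.c_[u.ravel(),v.ravel()]); return (o+r*d.reshape(-1,1)).reshape(h,w,3)
def proj(n,X):
    c=manip.camera_model(n);K=np.array([[c['fx'],0,c['cx']],[0,c['fy'],c['cy']],[0,0,1]])
    return cv2.projectPoints(np.float64(X).reshape(-1,1,3),cv2.Rodrigues(np.array(c['R']))[0],np.array(c['t']),K,np.float64(c['D']))[0].reshape(-1,2)
E
python3 - <<'E'
from h import *
for n,boxes in (("top",dict(stand=(215,140,310,230),tray=(325,168,396,238),rack=(125,145,190,240),green=(140,245,185,305))),("scene",dict(stand=(195,180,295,270),tray=(105,170,185,235),rack=(325,155,400,275)))):
    P=cloud(n,np.load(n+"0.npy")); rgb=np.load(n+"0_rgb.npy")
    print(n,'table z',np.median(P[290:310,200:300,2]) if n=="top" else '')
    for k,(a,b,c,d) in boxes.items():
        Q=P[b:d,a:c]; z=Q[...,2]
        print(k,np.histogram(z,bins=np.arange(-.01,.16,.01))[0])
        def rect(lo,hi):
            m=((z>lo)&(z<hi)); pts=Q[m][:,:2]
            if len(pts)<10: return
            m8=m.astype(np.uint8); nn,l,s,_=cv2.connectedComponentsWithStats(m8)
            i=1+np.argmax(s[1:,4]); pts=Q[l==i]
            r=cv2.minAreaRect(np.float32(pts[:,:2]*1000)); print('  ',lo,hi,len(pts),np.round(r[0],1),np.round(r[1],1),round(r[2],1),'zmed',np.median(pts[:,2]).round(4),'mean',pts.mean(0).round(4))
        if k=='stand': rect(.012,.03);rect(.06,.08);rect(.11,.14)
        if k=='tray': rect(.002,.03);rect(.002,.009)
        if k=='rack': rect(.022,.038);rect(.1,.14);rect(.065,.09)
        if k=='green': rect(.1,.14)
    big=cv2.resize(rgb[135:245,110:400] if n=="top" else rgb[140:280,100:400],None,fx=2.7 if n=="top" else 2.6,fy=2.7 if n=="top" else 2.6,interpolation=cv2.INTER_CUBIC)
    cv2.imwrite(f"pics/{n}_zoom.png",big[:,:,::-1])
E
```

```text
top table z -3.4145575744659595e-07
stand [2965 2337 1144  979   15   13   12  400  484   18   27   19   15   95
    0    0]
   0.012 0.03 2119 [5.545e+02 3.000e-01] [150.2 150.7] 58.0 zmed 0.0198 mean [0.5504 0.0006 0.0198]
   0.06 0.08 677 [5.545e+02 3.000e-01] [82.3 82.5] 58.1 zmed 0.0695 mean [ 5.464e-01 -2.000e-04  6.960e-02]
   0.11 0.14 110 [561.8   2.4] [50.6 49.8] 17.6 zmed 0.1237 mean [0.5633 0.0018 0.1229]
tray [1082 3423  439    0    0    0    0    0    0    0    0    0    0    0
    0    0]
   0.002 0.03 2879 [ 506.6 -263. ] [164.  175.1] 2.9 zmed 0.0053 mean [ 0.5072 -0.2597  0.0064]
   0.002 0.009 2289 [ 506.4 -260. ] [141.8 142.9] 4.6 zmed 0.0048 mean [ 0.5068 -0.2606  0.005 ]
rack [1848 1800   65  873  746    2  248   41   12   65   24    5   22  261
  121   21]
   0.022 0.038 1421 [539.  276.9] [201.2  80.4] 10.5 zmed 0.0298 mean [0.5536 0.2738 0.0298]
   0.1 0.14 409 [480.  265.4] [129.9  24.5] 55.3 zmed 0.1264 mean [0.4792 0.264  0.1279]
   0.065 0.09 74 [598.3 285.9] [25.5 26.2] 82.1 zmed 0.0859 mean [0.5963 0.2844 0.085 ]
green [ 975 1099    0    0    0  117   2
[... 467 characters left out ...]
.2] [51.3 50.8] 21.8 zmed 0.1213 mean [0.5639 0.002  0.1202]
tray [ 434 4208  543    1    0    0    0    0    0    0    0    0    0    0
    0    0]
   0.002 0.03 3305 [ 502.4 -274.3] [194.2 194.2] 5.7 zmed 0.0065 mean [ 0.5091 -0.2626  0.0074]
   0.002 0.009 2326 [ 504.2 -261.3] [138.2 137.3] 4.5 zmed 0.0062 mean [ 0.5074 -0.2607  0.0061]
rack [2463 2954  233  975  999   87  423   57   38  117   46   38   87  310
  140    6]
   0.022 0.038 1902 [541.2 275.8] [202.3  81.7] 10.5 zmed 0.0301 mean [0.5546 0.2726 0.0299]
   0.1 0.14 569 [483.  264.6] [129.8  25.7] 54.3 zmed 0.1256 mean [0.4873 0.2645 0.1255]
   0.065 0.09 111 [601.  285.6] [24.8 25.8] 85.9 zmed 0.0854 mean [0.6045 0.2838 0.0842]
```

View pics/top_zoom.png

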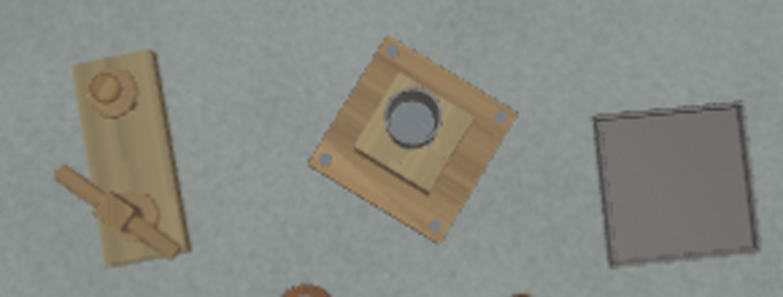

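View pics/scene_zoom.png

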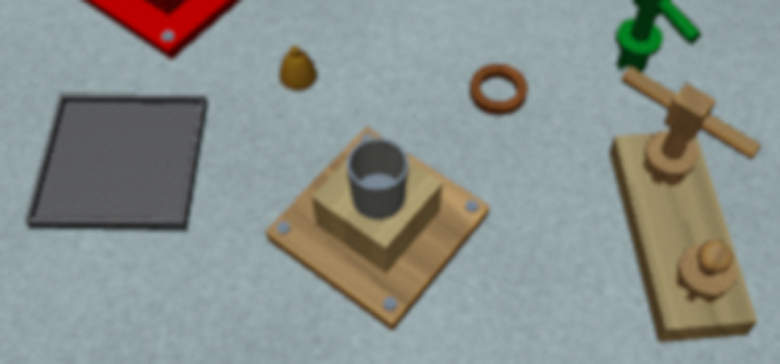

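step_arm([
  [[-369,540,0],74],
  [[-369,540,0],74],
  [[-369,540,0],74],
  [[-369,540,0],74],
  [[-369,540,0],74],
  [[-369,540,0],74],
  [[-369,540,0],74],
  [[-369,540,0],74],
  [[-369,540,0],74],
  [[-369,540,0],74],
], hand=100)

```text
time: 1.1
tcp_pos: [0.4643, 0.1188, 0.2384]
ee_rot: [[1.0, -0.001, -0.001], [-0.001, -1.0, -0.001], [-0.001, 0.001, -1.0]]
contact_force: [-0.1, 1.0, 1.4]
finger_gap: 0.998
```

step_arm([
  [[98,116,0],0],
  [[98,116,0],0],
  [[98,116,0],0],
  [[98,116,0],0],
  [[98,116,60],0],
  [[98,116,100],0],
  [[98,116,142],0],
  [[98,116,142],0],
  [[98,116,142],0],
])

```text
time: 2.0
tcp_pos: [0.5624, 0.0029, 0.0976]
ee_rot: [[1.0, -0.0, -0.0], [-0.0, -1.0, -0.001], [-0.0, 0.001, -1.0]]
contact_force: [0.9, -0.1, 0.2]
finger_gap: 1.002
```

step_arm([
  [[0,0,2],0],
  [[0,0,2],0],
  [[0,0,2],0],
  [[0,0,2],0],
  [[0,0,2],0],
  [[0,0,2],0],
  [[0,0,2],0],
  [[0,0,2],0],
], hand=0)

```text
time: 2.8
tcp_pos: [0.5626, 0.0029, 0.0961]
ee_rot: [[1.0, -0.0, 0.0], [-0.0, -1.0, -0.001], [0.0, 0.001, -1.0]]
contact_force: [-1.7, -0.1, 5.5]
finger_gap: 0.57
```

step_arm([
  [[0,0,-20],0],
  [[0,0,-50],0],
  [[0,0,-70],0],
  [[0,0,-70],0],
  [[0,0,-70],0],
])

```text
time: 3.3
tcp_pos: [0.5622, 0.003, 0.165]
ee_rot: [[1.0, -0.0, -0.001], [-0.0, -1.0, -0.001], [-0.001, 0.001, -1.0]]
contact_force: [0.1, 0.1, -2.1]
finger_gap: 0.566
```

step_arm([
  [[-10,45,0],0],
  [[-20,90,0],0],
  [[-30,135,0],0],
  [[-40,180,0],0],
  [[-50,225,0],0],
  [[-56,264,0],0],
  [[-56,264,40],0],
  [[-56,264,80],0],
  [[-56,264,110],0],
  [[-56,264,110],0],
])

```text
time: 4.3
tcp_pos: [0.5034, -0.2592, 0.05]
ee_rot: [[1.0, -0.001, -0.009], [-0.001, -1.0, 0.006], [-0.009, -0.006, -1.0]]
contact_force: [1.0, 0.0, -1.0]
finger_gap: 0.566
```

Run:
```python
from h import *
s=manip.observe(); print(s['time'],s['tcp_pos'],s['contact_force'])
p,d=manip.get_image("scene"); cv2.imwrite("pics/s1.png",cv2.resize(p[120:270,80:320],None,fx=3,fy=3)[:,:,::-1])
```

```text
4.3 [ 0.50336135 -0.25920497  0.04999693] [ 0.97371123  0.02584833 -1.03445139]
```

View pics/s1.png

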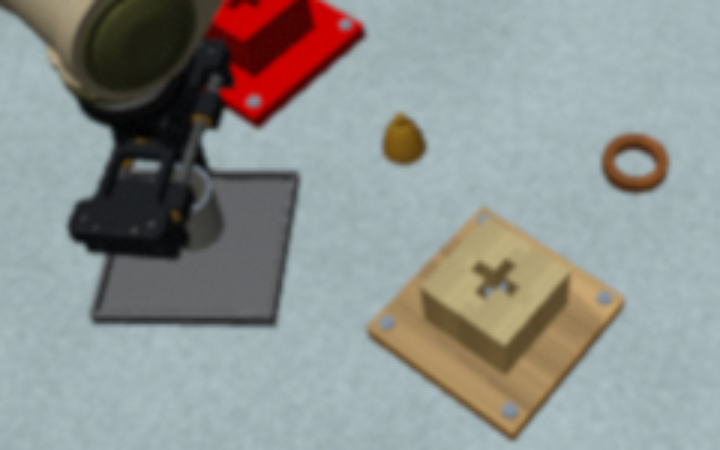

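The cup is upright over the tray, and the stand's cross socket is now visible at about zoom (493,278). Next I lower the cup and release it.

step_arm([
  [[3,0,10],0],
  [[3,0,15],0],
  [[3,0,18],0],
  [[3,0,20],0],
  [[3,0,20],0],
])

```text
time: 4.85
tcp_pos: [0.5077, -0.2602, 0.0331]
ee_rot: [[1.0, -0.0, -0.005], [-0.0, -1.0, 0.003], [-0.005, -0.003, -1.0]]
contact_force: [0.6, -0.4, -1.0]
finger_gap: 0.57
```

step_arm([
  [[0,0,2],0],
  [[0,0,3],0],
  [[0,0,3],0],
])

```text
time: 5.15
tcp_pos: [0.5079, -0.2603, 0.0311]
ee_rot: [[1.0, -0.0, -0.004], [-0.0, -1.0, 0.002], [-0.004, -0.002, -1.0]]
contact_force: [-2.5, 1.6, 7.6]
finger_gap: 0.571
```

Contact force is 7.6 N upward, so the cup is on the tray floor. I release it.

step_arm([
  [[0,0,0],0],
  [[0,0,0],0],
  [[0,0,0],0],
  [[0,0,0],0],
  [[0,0,0],0],
  [[0,0,0],0],
], hand=100)

```text
time: 5.75
tcp_pos: [0.5079, -0.2603, 0.0311]
ee_rot: [[1.0, -0.0, -0.004], [-0.0, -1.0, 0.002], [-0.004, -0.002, -1.0]]
contact_force: [0.3, -0.6, 0.2]
finger_gap: 1.001
```

step_arm([
  [[0,0,-20],0],
  [[0,0,-50],0],
  [[0,0,-100],0],
  [[0,0,-150],0],
  [[0,0,-200],0],
  [[0,0,-200],0],
  [[0,0,-200],0],
])

```text
time: 6.45
tcp_pos: [0.5089, -0.2607, 0.2314]
ee_rot: [[1.0, -0.0, -0.003], [-0.0, -1.0, 0.001], [-0.003, -0.001, -1.0]]
contact_force: [-0.5, 0.2, -1.0]
finger_gap: 1.004
```

Run:
```python
from h import *
for n,b in(("scene",(190,180,300,270)),("top",(215,140,310,230))):
    p,d=manip.get_image(n); np.save(n+"1_rgb.npy",p);np.save(n+"1.npy",d)
    z=cv2.resize(p[130:280,80:320] if n=="scene" else p[140:240,210:400],None,fx=3 if n=="scene" else 4,fy=3 if n=="scene" else 4,interpolation=cv2.INTER_CUBIC); cv2.imwrite(f"pics/{n}1.png",z[:,:,::-1])
    P=cloud(n,d)[b[1]:b[3],b[0]:b[2]]; g=P[...,2]
    m=((g>.06)&(g<.08)).astype(np.uint8); nn,l,s,_=cv2.connectedComponentsWithStats(m); i=1+np.argmax(s[1:,4])
    r=cv2.minAreaRect(np.float32(P[l==i][:,:2]*1000)); print(n,'collar',r, np.median(P[l==i][:,2]))
    # hole: pixels below .065 within 30mm of collar centre (projected ray at z=.07)
    v,u=np.mgrid[b[1]:b[3],b[0]:b[2]]; X=onplane(n,np.c_[u.ravel(),v.ravel()],.07)[:,:2]*1000
    near=np.hypot(*(X-np.array(r[0])).T)<27
    br=p[b[1]:b[3],b[0]:b[2]].mean(2).ravel()
    Y=X[near]; bb=br[near]; w=np.clip((np.percentile(bb,80)-bb)/np.percentile(bb,80)-.08,0,.4)
    hole=w>.05; rr=cv2.minAreaRect(np.float32(Y[hole])); print('  hole px',hole.sum(),'wcent',(Y*w[:,None]).sum(0)/w.sum(),rr)
    dep=(g.ravel()[near]<.064)
    if dep.any(): print('  dep hole',dep.sum(),Y[dep].mean(0),cv2.minAreaRect(np.float32(Y[dep])))
    c=cloud(n,d); m=(c[...,2]>.045)&(c[...,2]<.075)&(abs(c[...,0]-.507)<.06)&(abs(c[...,1]+.26)<.06); print('  cup',m.sum(),c[m].mean(0) if m.any() else '')
```

```text
scene collar ((555.9230346679688, 0.046222686767578125), (83.54022216796875, 84.33633422851562), 58.40614700317383) 0.07046704494416489
  hole px 139 wcent [555.80040797   0.847233  ] ((556.6895751953125, 0.3434906005859375), (32.80619812011719, 32.99595260620117), 12.707049369812012)
  dep hole 86 [ 5.57470936e+02 -3.93527175e-01] ((556.8980712890625, -0.9764976501464844), (27.194332122802734, 29.644695281982422), 12.721478462219238)
  cup 208 [ 0.5085178  -0.26026449  0.05529104]
top collar ((554.2996826171875, 0.25130462646484375), (82.02360534667969, 82.31322479248047), 57.869728088378906) 0.06964322070135909
  hole px 64 wcent [5.59783952e+02 1.92410637e-01] ((557.1217651367188, 1.8107566833496094), (27.632598876953125, 34.21284866333008), 13.340475082397461)
  dep hole 111 [5.53939051e+02 2.73409674e-01] ((552.5642700195312, -0.15718460083007812), (37.47639083862305, 31.146453857421875), 13.13946533203125)
  cup 57 [ 0.5140841  -0.24646002  0.05673821]
```

View pics/scene1.png

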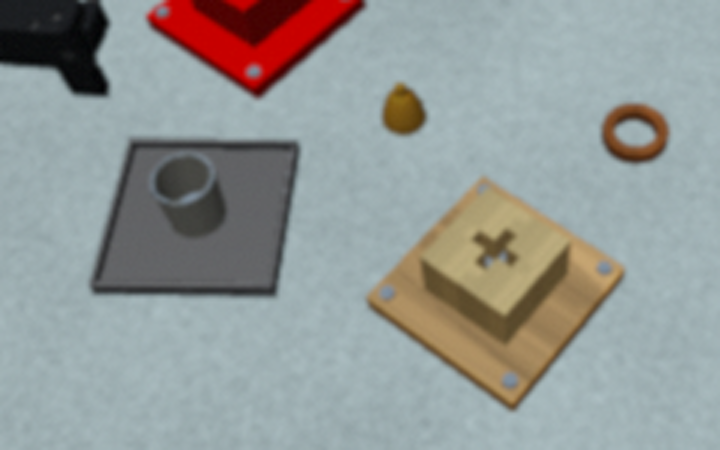

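View pics/top1.png

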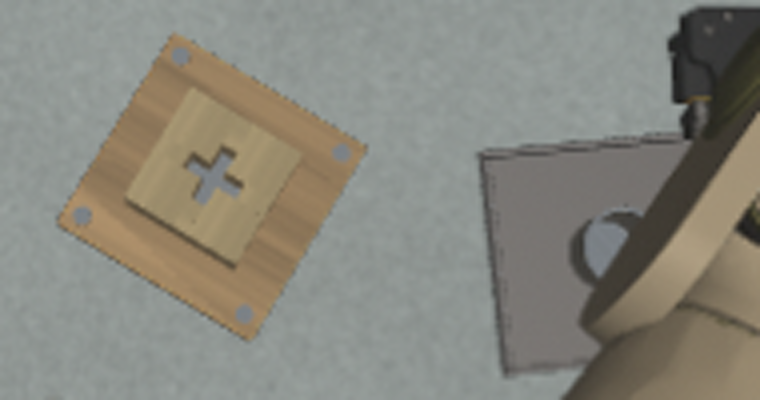

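The cup stands upright in the tray at about (0.508, -0.260), and the socket is at about (0.555, 0.000) with its axes at 58°. Next I go to the perch at (0.4815, 0.265), whose bar lies at 55°.

step_arm([
  [[-28,-526,0],35],
  [[-28,-526,0],35],
  [[-28,-526,0],35],
  [[-28,-526,0],35],
  [[-28,-526,0],35],
  [[-28,-526,0],35],
  [[-28,-526,0],35],
  [[-28,-526,0],35],
  [[-28,-526,0],35],
  [[-28,-526,0],35],
])

```text
time: 7.55
tcp_pos: [0.4814, 0.232, 0.2299]
ee_rot: [[0.819, -0.574, -0.01], [-0.574, -0.819, 0.003], [-0.01, 0.003, -1.0]]
contact_force: [1.0, 0.4, 0.9]
finger_gap: 0.999
```

Run:
```python
from h import *
s=manip.observe(); R=s['ee_rot']; print(s['tcp_pos'],np.degrees(np.arctan2(R[1,0],R[0,0])),(R.T@(np.array([.4815,.265,.231])-s['tcp_pos']))*1000)
```

```text
[0.48141444 0.23201869 0.22991648] -35.01840076626621 [-18.86538007 -27.05691864  -0.98417618]
```

step_arm([
  [[-19,-27,0],0],
  [[-19,-27,0],0],
  [[-19,-27,0],0],
  [[-19,-27,30],0],
  [[-19,-27,60],0],
  [[-19,-27,60],0],
])

```text
time: 8.15
tcp_pos: [0.4792, 0.2633, 0.1663]
ee_rot: [[0.818, -0.575, -0.017], [-0.575, -0.818, 0.001], [-0.014, 0.009, -1.0]]
contact_force: [-0.2, 0.5, -0.0]
finger_gap: 1.001
```

Run:
```python
from h import *
s=manip.observe(); R=s['ee_rot']; print(s['tcp_pos'],np.degrees(np.arctan2(R[1,0],R[0,0])),(R.T@(np.array([.4815,.265,.1])-s['tcp_pos']))*1000)
p,d=manip.get_image("scene"); cv2.imwrite("pics/s2.png",cv2.resize(p[100:280,300:420],None,fx=3.2,fy=3.2)[:,:,::-1])
```

```text
[0.47921338 0.26325977 0.16630986] -35.12886294445924 [ 1.81972062 -3.36176842 66.26191543]
```

View pics/s2.png

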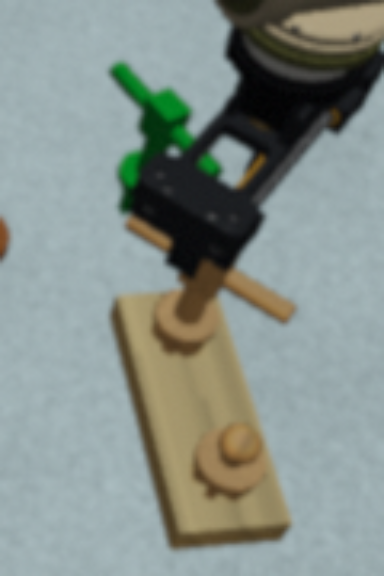

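The open fingers straddle the block from above, so I descend.

step_arm([
  [[2,-2,0],0],
  [[1,-2,20],0],
  [[1,-2,40],0],
  [[1,-2,60],0],
  [[1,-2,66],0],
  [[1,-2,66],0],
  [[1,-2,66],0],
])

```text
time: 8.9
tcp_pos: [0.4823, 0.2651, 0.1043]
ee_rot: [[0.818, -0.575, -0.011], [-0.575, -0.818, 0.002], [-0.01, 0.004, -1.0]]
contact_force: [0.9, -0.8, 0.5]
finger_gap: 0.996
```

Run:
```python
from h import *
s=manip.observe(); R=s['ee_rot']; print(s['tcp_pos'],R[:,2],np.degrees(np.arctan2(R[1,0],R[0,0])),(R.T@(np.array([.4815,.265,.1])-s['tcp_pos']))*1000)
```

```text
[0.48225766 0.26505036 0.10427117] [-0.01105679  0.00238716 -0.99993602] -35.126484964407645 [-0.54617486  0.45827254  4.27914908]
```

step_arm([
  [[0,0,4],0],
  [[0,0,4],0],
  [[0,0,4],0],
  [[0,0,4],0],
])

```text
time: 9.3
tcp_pos: [0.4823, 0.2651, 0.1005]
ee_rot: [[0.818, -0.575, -0.011], [-0.575, -0.818, 0.003], [-0.01, 0.004, -1.0]]
contact_force: [0.3, -0.5, -0.8]
finger_gap: 1.002
```

step_arm([
  [[0,0,0],0],
  [[0,0,0],0],
  [[0,0,0],0],
  [[0,0,0],0],
  [[0,0,0],0],
  [[0,0,0],0],
  [[0,0,0],0],
  [[0,0,0],0],
  [[0,0,0],0],
  [[0,0,0],0],
], hand=0)

```text
time: 10.3
tcp_pos: [0.4823, 0.2651, 0.1005]
ee_rot: [[0.818, -0.575, -0.011], [-0.575, -0.818, 0.003], [-0.01, 0.004, -1.0]]
contact_force: [0.1, 1.3, 1.1]
finger_gap: 0.268
```

Opening is 23.6 mm, so the block is gripped. Lift.

step_arm([
  [[0,0,-10],0],
  [[0,0,-25],0],
  [[0,0,-50],0],
  [[0,0,-80],0],
  [[0,0,-100],0],
  [[0,0,-100],0],
  [[0,0,-100],0],
])

```text
time: 11.0
tcp_pos: [0.4831, 0.2648, 0.2]
ee_rot: [[0.818, -0.575, -0.011], [-0.575, -0.818, 0.002], [-0.011, 0.005, -1.0]]
contact_force: [-0.2, -0.5, -0.9]
finger_gap: 0.271
```

Run:
```python
from h import *
s=manip.observe(); R=s['ee_rot']; a=np.degrees(np.arctan2(R[1,0],R[0,0]));print(s['tcp_pos'],R[:,2],a,(R.T@(np.array([.5551,.0002,.2])-s['tcp_pos']))*1000)
```

```text
[0.48307012 0.26477066 0.20000618] [-0.0113166   0.00236304 -0.99993317] -35.12343888249315 [211.12049943 174.96289675  -1.43414227]
```

step_arm([
  [[30,25,0],-3],
  [[60,50,0],-3],
  [[90,75,0],-3],
  [[120,100,0],-3],
  [[150,125,0],-3],
  [[180,150,0],-3],
  [[205,170,0],-3],
  [[211,175,0],-3],
  [[211,175,0],-3],
  [[211,175,0],-3],
])

```text
time: 12.0
tcp_pos: [0.5545, 0.0013, 0.1979]
ee_rot: [[0.847, -0.531, -0.013], [-0.531, -0.847, 0.003], [-0.012, 0.004, -1.0]]
contact_force: [-0.5, 0.1, -1.2]
finger_gap: 0.27
```

Run:
```python
from h import *
s=manip.observe(); R=s['ee_rot']; a=np.degrees(np.arctan2(R[1,0],R[0,0]));print(s['tcp_pos'],R[:,2],a,(R.T@(np.array([.5551,.0002,.2])-s['tcp_pos']))*1000,s['contact_force'])
for n,b in(("scene",(180,70,330,270)),("top",(190,110,340,240))):
    p,d=manip.get_image(n); np.save(n+"2_rgb.npy",p);np.save(n+"2.npy",d)
    z=cv2.resize(p[b[1]:b[3],b[0]:b[2]],None,fx=3 if n=="scene" else 4,fy=3 if n=="scene" else 4,interpolation=cv2.INTER_CUBIC); cv2.imwrite(f"pics/{n}2.png",z[:,:,::-1])
```

```text
[0.55445621 0.00127764 0.19786026] [-0.01277134  0.00297648 -0.99991401] -32.08726475839302 [ 1.09127697  0.58020056 -2.15098676] [-0.53037962  0.11848429 -1.1763994 ]
```

View pics/scene2.png

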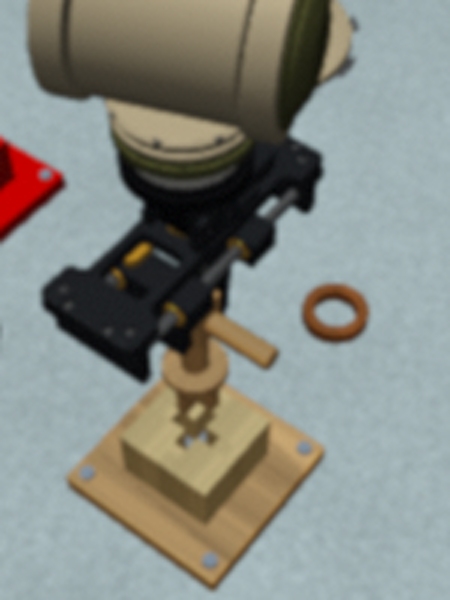

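View pics/top2.png

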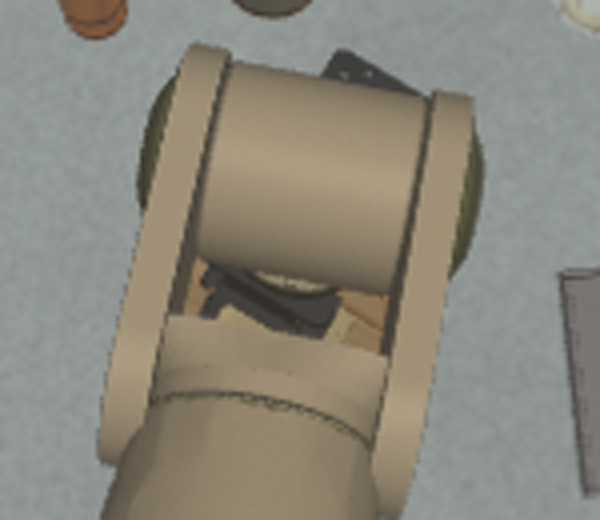

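```bash
cat > meas.py <<'E'
from h import *
from scipy.optimize import least_squares
import sys
def run(p,d):
    s=manip.observe(); tcp=s['tcp_pos']; R=s['ee_rot']
    P=cloud("scene",d); zo=tcp[2]-.0905
    # silhouette extremes of shoulder/foot by rows: use cloud points near
    near=(np.hypot(P[...,0]-tcp[0],P[...,1]-tcp[1])<.04)
    hsv=cv2.cvtColor(p,cv2.COLOR_RGB2HSV); wood=(hsv[...,1]>60)
    def pts(lo,hi): m=near&wood&(P[...,2]>zo+lo)&(P[...,2]<zo+hi); return P[m]
    sh=pts(.040,.047); 
    f=lambda q:np.hypot(sh[:,0]-q[0],sh[:,1]-q[1])-.024
    r=least_squares(f,tcp[:2],loss='soft_l1',f_scale=.001); print('shoulder side pts',len(sh),'centre',r.x*1000,'rms mm',np.sqrt((r.fun**2).mean())*1000)
    po=pts(.052,.085); g=lambda q:np.hypot(po[:,0]-q[0],po[:,1]-q[1])-.010
    r=least_squares(g,tcp[:2],loss='soft_l1',f_scale=.001); print('post pts',len(po),'centre',r.x*1000,'rms',np.sqrt((r.fun**2).mean())*1000)
    top=pts(.0465,.0495); print('sh top',len(top)); 
    ft=pts(.008,.038); print('foot n',len(ft))
    print('z of shoulder pts',np.percentile(sh[:,2],[0,100]))
    # foot in socket axes
    a=np.radians(58); A=np.array([[np.cos(a),np.sin(a)],[-np.sin(a),np.cos(a)]])
    F=(ft[:,:2]-tcp[:2])@A.T*1000
    np.save('foot.npy',np.c_[F,(ft[:,2]-zo)*1000])
    return P,near
if __name__=="__main__": run(np.load('scene2_rgb.npy'),np.load('scene2.npy'))
E
python3 meas.py; python3 -c "
import numpy as np;F=np.load('foot.npy')
print(F[np.argsort(F[:,0])][::4].round(1).tolist())"
```

```text
shoulder side pts 63 centre [552.63951461   1.66773267] rms mm 4.883795855345156
post pts 67 centre [554.09342043   1.04459274] rms 0.5471156974921381
sh top 177
foot n 58
z of shoulder pts [0.14835652 0.15479927]
[[-4.9, -17.2, 15.9], [-3.0, -16.5, 8.7], [0.1, -16.6, 15.9], [1.3, -17.8, 22.4], [2.6, -9.6, 9.6], [2.9, -9.6, 17.9], [3.1, -16.5, 26.5], [3.8, -11.1, 8.5], [8.6, -3.0, 15.0], [11.6, -3.4, 14.4], [14.3, -3.2, 16.7], [16.4, 1.1, 21.3], [16.7, -2.9, 18.6], [17.2, 3.6, 11.0], [17.6, 3.0, 8.1]]
```

step_arm([
  [[2.6,-0.4,8],0],
  [[2.6,-0.4,16],0],
  [[2.6,-0.4,24],0],
  [[2.6,-0.4,30],0],
  [[2.6,-0.4,30],0],
  [[2.6,-0.4,30],0],
  [[2.6,-0.4,30],0],
])

```text
time: 12.8
tcp_pos: [0.5568, 0.0005, 0.1686]
ee_rot: [[0.848, -0.53, -0.011], [-0.53, -0.848, 0.002], [-0.011, 0.004, -1.0]]
contact_force: [0.9, -0.5, -1.0]
finger_gap: 0.272
```

Run:
```python
from h import *
s=manip.observe(); R=s['ee_rot']; a=np.degrees(np.arctan2(R[1,0],R[0,0]));print(s['tcp_pos'],R[:,2],a,s['contact_force'])
p,d=manip.get_image("scene"); np.save("scene3_rgb.npy",p);np.save("scene3.npy",d)
cv2.imwrite("pics/scene3.png",cv2.resize(p[170:250,195:295],None,fx=7,fy=7,interpolation=cv2.INTER_CUBIC)[:,:,::-1])
import meas; meas.run(p,d)
F=np.load('foot.npy')
print(F[np.argsort(F[:,0])][::3].round(1).tolist())
```

```text
[5.56839520e-01 5.15185592e-04 1.68649272e-01] [-0.01122651  0.00249044 -0.99993388] -32.038475484623504 [ 0.86293754 -0.50611634 -0.97680883]
shoulder side pts 42 centre [5.55357312e+02 8.71530903e-02] rms mm 4.678882828522606
post pts 59 centre [ 5.56811871e+02 -9.35437867e-02] rms 0.7133145777890813
sh top 147
foot n 51
z of shoulder pts [0.11883111 0.12504602]
[[-5.1, -16.2, 23.0], [-4.1, -17.8, 17.5], [-0.9, -18.0, 21.1], [1.2, -17.2, 17.8], [2.0, -18.5, 11.8], [2.9, -5.2, 12.4], [3.0, -12.4, 17.6], [3.1, -12.3, 21.8], [3.3, -16.2, 22.8], [4.8, -4.0, 12.8], [9.9, -3.2, 16.8], [12.6, -3.0, 19.1], [15.1, -2.8, 17.2], [15.5, -3.2, 22.3], [16.7, 2.5, 20.4], [17.1, 1.9, 13.0], [17.4, -1.9, 26.6]]
```

View pics/scene3.png

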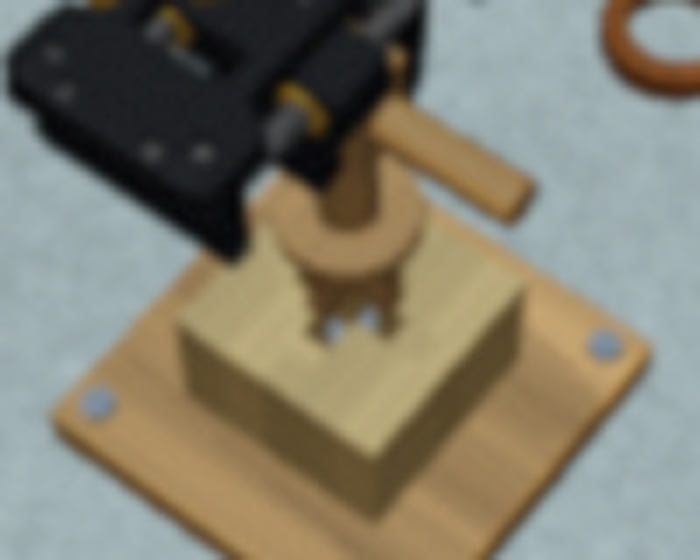

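The foot hangs right over the socket with its splines in line. I go down carefully.

step_arm([
  [[0,0,4],0],
  [[0,0,8],0],
  [[0,0,11],0],
  [[0,0,13],0],
  [[0,0,13],0],
])

```text
time: 13.35
tcp_pos: [0.5565, 0.0006, 0.1553]
ee_rot: [[0.848, -0.53, -0.012], [-0.53, -0.848, 0.003], [-0.011, 0.004, -1.0]]
contact_force: [0.4, 0.8, -0.7]
finger_gap: 0.269
```

step_arm([
  [[0,0,2],0],
  [[0,0,3],0],
  [[0,0,4],0],
  [[0,0,5],0],
  [[0,0,5],0],
])

```text
time: 13.85
tcp_pos: [0.5564, 0.0006, 0.1502]
ee_rot: [[0.848, -0.53, -0.012], [-0.531, -0.848, 0.003], [-0.012, 0.004, -1.0]]
contact_force: [0.2, -0.2, -1.6]
finger_gap: 0.269
```

The foot is 10 mm in with no force, so the splines have entered.

step_arm([
  [[0,0,3],0],
  [[0,0,6],0],
  [[0,0,9],0],
  [[0,0,12],0],
  [[0,0,15],0],
  [[0,0,17],0],
  [[0,0,17],0],
])

```text
time: 14.55
tcp_pos: [0.5561, 0.0007, 0.1329]
ee_rot: [[0.848, -0.53, -0.012], [-0.53, -0.848, 0.003], [-0.012, 0.004, -1.0]]
contact_force: [0.1, 0.4, -1.3]
finger_gap: 0.27
```

step_arm([
  [[0,0,2],0],
  [[0,0,4],0],
  [[0,0,6],0],
  [[0,0,8],0],
  [[0,0,10],0],
  [[0,0,11],0],
  [[0,0,11],0],
  [[0,0,11],0],
])

```text
time: 15.35
tcp_pos: [0.5563, 0.0007, 0.1223]
ee_rot: [[0.848, -0.53, -0.011], [-0.53, -0.848, 0.003], [-0.011, 0.004, -1.0]]
contact_force: [-1.0, 1.1, 6.5]
finger_gap: 0.267
```

step_arm([
  [[0,0,1],0],
  [[0,0,2],0],
  [[0,0,2.5],0],
  [[0,0,2.5],0],
  [[0,0,2.5],0],
])

```text
time: 15.85
tcp_pos: [0.5564, 0.0007, 0.1206]
ee_rot: [[0.848, -0.53, -0.011], [-0.53, -0.848, 0.002], [-0.01, 0.004, -1.0]]
contact_force: [-3.0, 0.9, 9.3]
finger_gap: 0.269
```

step_arm([
  [[0,0,1],0],
  [[0,0,1.5],0],
  [[0,0,1.5],0],
  [[0,0,1.5],0],
  [[0,0,1.5],0],
])

```text
time: 16.35
tcp_pos: [0.5564, 0.0008, 0.1205]
ee_rot: [[0.848, -0.53, -0.01], [-0.53, -0.848, 0.002], [-0.01, 0.003, -1.0]]
contact_force: [-5.1, 0.3, 16.2]
finger_gap: 0.272
```

Run:
```python
from h import *
p,d=manip.get_image("scene")
s=manip.observe(); R=s['ee_rot'];print(s['time'],s['tcp_pos'],R[:,2],s['contact_force'],s['finger_gap'])
cv2.imwrite("pics/scene4.png",cv2.resize(p[150:250,115:295],None,fx=4.3,fy=4.3,interpolation=cv2.INTER_CUBIC)[:,:,::-1])
P=cloud("scene",d)
t=s['tcp_pos']; hsv=cv2.cvtColor(p,cv2.COLOR_RGB2HSV)
r=np.hypot(P[...,0]-t[0],P[...,1]-t[1])
m=(r<.024)&(hsv[...,1]>60)&(P[...,2]>.06)&(P[...,2]<.09); print('z near shoulder',np.percentile(P[m][:,2],[5,25,50,75,95]),m.sum())
m=(r>.028)&(r<.04)&(P[...,2]>.06)&(P[...,2]<.08)&(hsv[...,1]>60); print('collar z',np.median(P[m][:,2]))
m=(P[...,2]>.045)&(P[...,2]<.075)&(abs(P[...,0]-.507)<.06)&(abs(P[...,1]+.26)<.06); print('cup',P[m].mean(0))
```

```text
16.4 [0.55644677 0.00077326 0.12060305] [-0.00995317  0.00225378 -0.99994793] [-6.84114823  0.72859602 15.2593129 ] 0.26962053712613493
z near shoulder [0.07042955 0.07759698 0.0786972  0.07972504 0.08361326] 232
collar z 0.07057184006342254
cup [ 0.50774321 -0.26042776  0.05518479]
```

View pics/scene4.png

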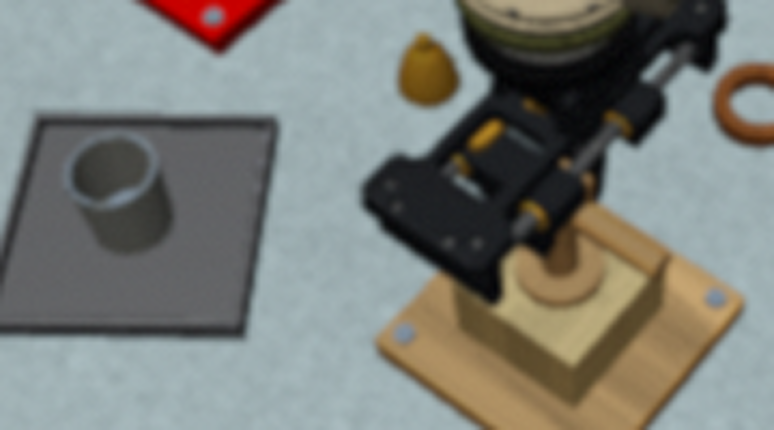

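The shoulder top reads 8.1 mm above the collar, which matches its 8 mm thickness, so it is flush. The force rose from 9.3 N to 16 N with almost no further travel, so the perch is on its stop. The cup is upright in the tray. I hand in.

```bash
python3 -c "
from rig import manip
print(manip.sign_off()); s=manip.observe(); print(s['time'],s['tcp_pos'],s['contact_force'],s['finger_gap'])"
```

```text
the job is handed in; nothing more can be done
None
the job is handed in; nothing more can be done
```

I moved the cup to the tray and set the perch in the stand's socket. I handed the job in at 16.4 s with the perch still gripped and pressed home. The hand-in gave no verdict.

- **Cup:** it stands upright and released in the tray at about (0.508, -0.260), within a few millimetres of the tray's centre.
- **Perch:** I turned it about 3° to match the socket, and it slid in with no force until it met the spring.
- **Pressed home:** the shoulder top reads 8.1 mm above the collar, matching its 8 mm thickness, so it is flush. The force rose from 9.3 N to about 15 to 16 N with almost no further travel, which puts the perch against the collar.
- **Grip:** the opening is 23.7 mm on the 24 mm block.

**Small disagreements:**
- The two cameras differed by about 1.5 mm in x on the socket centre. I aimed between them and nearer the scene camera, checking the foot's position in that view.
- The tool stayed tilted by about 0.01 rad, well under the 0.1 rad limit.
- A sideways force of about 5 to 7 N remained at the end.

I had no direct reading of the spring floor's travel. I also did not re-measure the bystanders, but the arm stayed well clear of them.

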